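# Lock the utensil steriliser

### The arm

A 7-joint arm with a two-finger parallel gripper is mounted at the origin on the work surface. World frame = base frame: x ahead of the robot, y to its left, z up, the work surface at z = 0. Lengths are in mm, angles in rad, forces in N, time in s.
With the tool pointing down it reaches from about 400 to 875 mm from the base axis. Payload 4.4 kg.
Tool frame: the origin (TCP) lies midway between the tips of the shut fingers; the grasp point (between the pads) lies 19 mm behind it; z points along the fingers, y is the line along which they close (so a half turn about z gives the same grasp; the last joint's range is limited). The gripper opens to 85 mm and grips with 20 to 120 N. Pads are 22 mm wide; open, the fingers measure 114 mm over their backs; the gripper's body (76 mm by 85 mm) begins 54 mm behind the grasp point. The pads swing forward as they close: fully open they stand 13 mm farther back than shut.
Start: joints at [-1.191, 0.628, 0.038, 1.517, -0.027, 0.996, -0.02], TCP at [280.246, 586.498, 231.313] pointing down, gripper open.
Joint ranges: [-3.06, 3.06], [-0.37, 2.12], [-1.25, 1.32], [0.18, 2.47], [-1.1, 4.24], [0.23, 1.98], [-2.94, 2.94]. Speed limits (rad/s): [2.57, 2.57, 3.14, 3.14, 3.14, 3.14, 3.14].

### API

Orientations are given as [roll, pitch, yaw] about the fixed x, y, z axes, in that order (R = Rz(yaw) Ry(pitch) Rx(roll)).
In Python, from cell import ctrl gives the robot as it stands. The module is installed in compiled form; this text tells all that it offers.
- The arm moves only by the tool step_arm, never from a script. Its argument "commands" is one flat list of numbers, 7 for each row, row after row: the shift along the tool's x, y, z in cm, then the turn, a rotation vector about the tool's x, y, z in rad, then the opening, from 0 (shut) to 1 (fully open). A call has 1 to 10 rows; each row is the pose to reach, as a shift and turn from the pose commanded when the call began, along the tool's axes at that moment; what a row does not reach only later rows make up. A row lasts 1/10 s, in which the tool goes at most 50 mm and 8.59 degrees, less where a joint would pass 70% of its speed; a pose out of reach is approached as far as the arm can. A call with a gripper value outside its range is refused whole. The fingers move at their own pace and stop on an object; the grip force is fixed at half the most. Time passes only in rows, so rows that repeat a pose let the fingers close. It gives the time, the measured TCP pose, the force, the opening and the grip force at its end, in the units of the state.
- ctrl.read_state(): the state, without advancing time (a new reading comes with each control period).
- ctrl.get_image(name): name is "scene" or "top" or "wrist"; returns a dict with "image" (384x512x3 uint8, red, green, blue), "range_z" (384x512 float32, mm along the optical axis (not along the pixel's ray), 0 where there is no reading), "vfov" (degrees; the focal length in pixels is half the picture's height over the tangent of half this angle, whatever the lens; pixels are square), "cx", "cy" (the principal point, pixels), "world_to_cam" (4x4, takes a point from world to camera coordinates). Camera axes: x right, y down, z forward; pixel columns grow to the right and rows downward; lengths in mm; the calibration is good to about 2 mm. The wrist camera is an equidistant fisheye: a pixel r from the principal point sees the ray r / f radians off the axis. A picture is of the moment at which its call begins.
- ctrl.finish_job(): hands the job in; it is judged then, once.
The state is a dict: "clock": time; "qpos": joint angles; "qd": joint speeds; "tau": joint torques, N m; "eef_pos": TCP position; "tool_rot": TCP orientation; "force": force on the tool from outside, world axes, zero at the start; "torque": the same for the moment, N m; "width": finger opening in mm; "gripper_force": force on a finger pad.
Only numpy, scipy, OpenCV 4.12 (cv2) and the standard library are available. Lean on these libraries where they do the work, as an engineer would, in place of code of your own. Each camera call takes 0.05 s, during which the arm holds its last target. There are 200 camera calls.

### The job

Lock the utensil steriliser on the counter: with closed fingers or a fingertip, push its red knob along the L-shaped slot to the far corner, round the corner, and on to the closed end beside the green mark, so that it is fully home. Only push the knob, do not pull it up or force it, leave everything else on the counter where it is, and finish clear.

Things in the scene. Friction and masses are not known exactly. Their poses are not given: they have to be found in the camera images.
- case: Steriliser, a steel case 250 (its x) by 260 mm (its y), fixed. Origin: centre of its underside; z up. Right part (y -130 to +20 mm): aluminium latch deck, top 66 mm above the counter, 5 mm plate with the L slot, 18 mm wide. Left part: lid with steel rim and glass window, top 78 mm. Long slot leg: along +x at y = -85 mm, x -50 to +48; short leg: along +y (to the lid) at x = +48, y -85 to -30 mm.
- follower: Latch pin, 0.2 kg, captive; slides by friction alone (a few N, no spring) and stays where left. Disc 52 x 5 mm under the deck, neck 12 mm wide in the slot, red round knob 30 mm wide, from 8 to 44 mm above the deck top. Origin: centre of the disc's underside, 50 mm above the counter; z up, its x and y have no meaning. Play in the slot: 3 mm each side, 6 mm up. Starts in the long leg's first part.
- knob (a point): Middle of the red knob, 42 mm above the follower's origin (92 mm above the counter, 26 mm above the deck).
- slot_start (a point): On the case: point on the deck top at the slot's beginning (long leg, end nearest the robot).
- corner (a point): On the case: point on the deck top at the slot's corner, where the centre lines of the two legs meet. The slot's ends and outer edges lie 9 mm beyond its centre-line points.
- locked (a point): On the case: point on the deck top at the closed end of the short leg, where the knob's axis stands when locked; the knob can go 3 mm further to the stop. A green dot 14 mm wide lies 28 mm further along +y of the case.
- ramekin: small white ceramic bowl 64 mm wide, 40 mm tall, standing on the lidded left half of the case; origin at its foot. Bystander, loose, to be left alone.
- shaker: steel shaker, 40 mm wide, 86 mm tall, on the counter to the right of the case; origin at its foot. Bystander, loose, to be left alone.
- spatula: spatula lying on the counter to the left of the case; origin at its underside. Bystander, loose, to be left alone.
- can: red-labelled can, 74 mm wide, 100 mm tall, on the counter behind the case; origin at its foot. Bystander, loose, to be left alone.
- squeeze: white squeeze bottle with red nozzle, 52 mm wide, 188 mm tall; origin at its foot. Bystander, loose, to be left alone.
- jar: jar with green cap, 72 mm wide, 100 mm tall; origin at its foot. Bystander, loose, to be left alone.
- bowl: blue ceramic bowl, 130 mm wide, 55 mm tall; origin at its foot. Bystander, loose, to be left alone.
There are look-alikes about, which are no part of the job. Of the things that look like the follower, the smallest one is meant.

How it is judged:
By the outcome, as a careful person would: the job done as asked, in the order asked, and still so for the second after the job is handed in, with the robot touching nothing.
It also fails if it takes over 48 s, if anything falls off the work surface, if the arm or the gripper's body presses on something with over 40 N, if the wrist force passes 120 N, or if a joint passes its speed limit or range.

## Working session

There is one attempt and no reset: what is moved stays moved. The work goes in short steps, Python scripts to look and compute and a tool call to move; the robot and the scene stay as the last step left them, time stands still between calls to the robot, and variables do not carry over. Pictures are saved under pics/ and viewed, at most 10 in all, crops included, and the job is handed in when it is done.

Besides the shell and the picture viewer there is one more tool, called after "Call:" as name(argument=value, ...), one argument or row to a line, values as JSON. step_arm: Moves the arm, as the interface text tells. Its arguments: {"type":"object","properties":{"commands":{"type":"array"}},"required":["commands"]}

```bash
mkdir -p pics
cat > h.py <<'E'
import numpy as np, cv2
from cell import ctrl
def grab(n,save=None):
    d=ctrl.get_image(n); np.savez(f'{n}.npz',**d)
    if save: cv2.imwrite(f'pics/{save}.png',cv2.cvtColor(d['image'],cv2.COLOR_RGB2BGR))
    return d
def load(n): return dict(np.load(f'{n}.npz'))
def ray(d,u,v):
    f=192/np.tan(np.radians(float(d['vfov']))/2)
    return np.array([(u-d['cx'])/f,(v-d['cy'])/f,1.])
def p3(d,u,v,z=None):
    """by depth (z None) or by crossing with world plane z"""
    T=np.linalg.inv(d['world_to_cam']); r=ray(d,u,v)
    if z is None: return T[:3,:3]@(r*d['range_z'][int(round(v)),int(round(u))])+T[:3,3]
    w=T[:3,:3]@r; return T[:3,3]+w*(z-T[2,3])/w[2]
E
python3 - <<'E'
from h import *
a=grab('top','top');b=grab('scene','scene')
print(ctrl.read_state()); print(a['vfov'],b['vfov'])
E
```

```text
{'clock': 0.1, 'qpos': array([-1.19079243,  0.62925871,  0.0384045 ,  1.51826421, -0.02701368,
        0.99630941, -0.02000951]), 'qd': array([-0.00020822, -0.00029957,  0.00109098, -0.0036703 , -0.00137727,
       -0.00055342, -0.00040237]), 'tau': array([ 3.66865905e-03, -5.64526427e+01,  1.23052485e+00, -1.93972725e+01,
        1.12929312e-02,  5.45696690e-03, -6.41665324e-06]), 'eef_pos': array([279.974026  , 585.9891587 , 230.47823112]), 'tool_rot': array([-3.13986919e+00, -1.74262403e-05,  2.69580444e+00]), 'force': array([-0.42459951,  0.681664  ,  0.40054044]), 'torque': array([0.04598104, 0.02918746, 0.02896776]), 'gripper_force': 0.0, 'width': 85.49001190201335}
55.28967027425621 47.04310991372646
```

View pics/top.png

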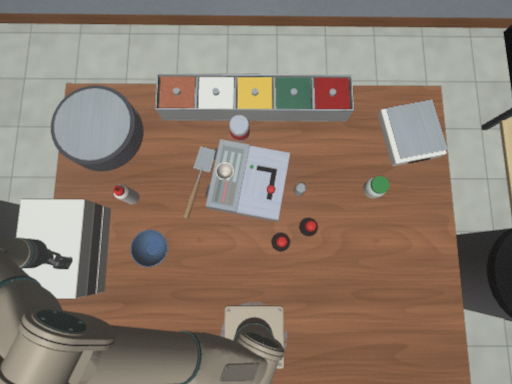

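View pics/scene.png

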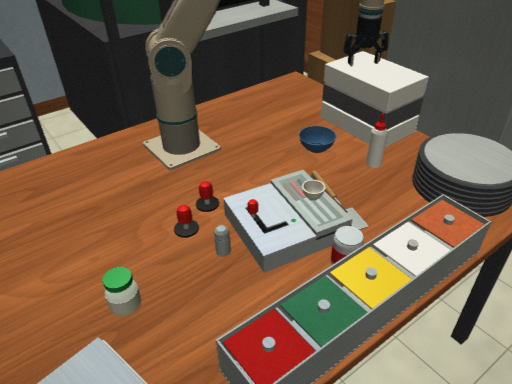

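Run:
```python
from h import *
a=load('top')
c=a['image'][130:260,190:330]
cv2.imwrite('pics/crop.png',cv2.cvtColor(cv2.resize(c,None,fx=4.5,fy=4.5,interpolation=cv2.INTER_CUBIC),cv2.COLOR_RGB2BGR))
```

```text
(no output)
```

View pics/crop.png

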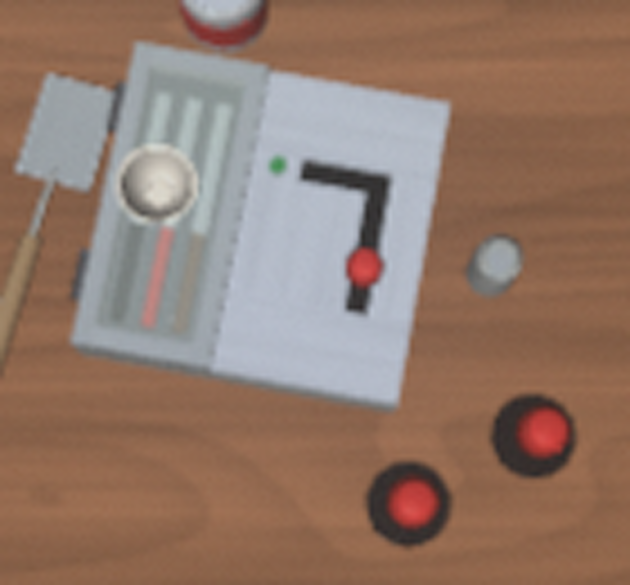

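Three candidates: the knob in the slot at crop (365,267) (top image 271,189), and two pucks with red knobs at crop (545,433) and (413,502). The one in the steriliser's slot is the smallest and sits on the deck, so it is the one meant, and the crop confirms it.

Run:
```python
from h import *
from scipy.optimize import least_squares
a=load('top')
c=lambda x,y:(190+(x+.5)/4.5-.5,130+(y+.5)/4.5-.5)
# case xy -> crop px at z=66
pts={(125,-130):(450,101),(-125,-130):(398,408),(-125,20):(210,372),(48,-2):(278,165),(57,-94):(390,178),(-59,-85):(355,311),(48,-21):(301,170),(125,20):(268,70)}
L=np.array(list(pts)); W=np.array([p3(a,*c(*v),66)[:2] for v in pts.values()])
def X(p,L):
    R=np.array([[np.cos(p[2]),-np.sin(p[2])],[np.sin(p[2]),np.cos(p[2])]]); return L@R.T+p[:2]
s=least_squares(lambda p:(X(p,L)-W).ravel(),[500,0,0],loss='soft_l1',f_scale=3)
print(s.x,(X(s.x,L)-W).round(1))
for n,q in dict(start=(-50,-85),corner=(48,-85),locked=(48,-30)).items(): print(n,X(s.x,np.array([q]))[0].round(1))
k=p3(a,*c(365,267),105); print('knob',k, p3(a,271,189))
R=s.x[2];d=k[:2]-s.x[:2];print('knob in case',d@[np.cos(R),np.sin(R)],d@[-np.sin(R),np.cos(R)])
for n,q in dict(shaker=(495,262)).items(): print(n,p3(a,*c(*q)))
print('ram',p3(a,*c(158,183),110))
```

```text
[ 5.45720658e+02  1.96666571e+01 -1.80204594e-01] [[-1.9  0.6]
 [ 2.3  0.3]
 [ 0.9  0.1]
 [-0.7  0.5]
 [ 2.2 -1.3]
 [-1.7 -0.6]
 [ 0.   0.3]
 [-0.7 -0.1]]
start [481.3 -55. ]
corner [577.7 -72.6]
locked [587.6 -18.5]
knob [502.40844183 -59.17081308 105.        ] [500.77233667 -59.76635215 112.71898236]
knob in case -28.480756016424934 -85.32374422117653
shaker [ 510.28615827 -162.53128916   85.20639999]
ram [567.56429219 101.45751714 110.        ]
```

Call:
step_arm(
  commands=[0, 0, -5, 0, 0, 0, 0, -4, -5, -5, 0, 0, 0.13, 0, -8, -9.5, -5, 0, 0, 0.26, 0, -11, -13, -5, 0, 0, 0.39, 0, -14, -17, -5, 0, 0, 0.52, 0, -17, -20, -5, 0, 0, 0.6, 0, -20, -24, -5, 0, 0, 0.7, 0, -23, -27, -5, 0, 0, 0.8, 0, -26, -31, -5, 0, 0, 0.9, 0, -29, -34, -5, 0, 0, 1.0, 0],
)

```text
clock: 1.1
eef_pos: [394.7, 152.4, 281.3]
tool_rot: [-3.141, -0.0, 1.692]
force: [0.7, 0.8, -0.5]
width: -0.1
gripper_force: 0.0
```

```bash
cat > g.py <<'E'
from h import *
from scipy.spatial.transform import Rotation as Ro
import sys
P=np.array([545.7,19.7,-.180]); yaw=1.391
def go(q,z):
    "print tool shift (cm) & turn to case xy q, height z, aligned yaw"
    s=ctrl.read_state(); R=Ro.from_euler('xyz',s['tool_rot'])
    c=Ro.from_euler('z',P[2]).as_matrix()[:2,:2]
    w=np.r_[c@np.array(q)+P[:2],z]
    G=Ro.from_euler('xyz',[np.pi,0,yaw])
    print('cm',(R.inv().apply(w-s['eef_pos'])/10).round(2),'turn',(R.inv()*G).as_rotvec().round(3))
def where():
    s=ctrl.read_state();c=Ro.from_euler('z',P[2]).as_matrix()[:2,:2]
    print('t',s['clock'],'case xy',(c.T@(s['eef_pos'][:2]-P[:2])).round(1),'z',s['eef_pos'][2].round(1),'F',s['force'].round(1),'w',s['width'],'rot',s['tool_rot'].round(3))
E
python3 -c "
from g import *
where();go((-85,-85),200)"
```

```text
t 1.1 case xy [-172.3  103.5] z 281.3 F [ 0.7  0.8 -0.5] w -0.08992872304812762 rot [-3.141 -0.     1.692]
cm [-20.59   2.76   8.12] turn [-0.001 -0.     0.301]
```

Call:
step_arm(
  commands=[-4, 0.6, 1, 0, 0, 0.1, 0, -8, 1.2, 2, 0, 0, 0.2, 0, -12, 1.8, 4, 0, 0, 0.3, 0, -16, 2.3, 6, 0, 0, 0.3, 0, -19, 2.6, 7.5, 0, 0, 0.3, 0, -20.6, 2.8, 8.1, 0, 0, 0.3, 0, -20.6, 2.8, 8.1, 0, 0, 0.3, 0, -20.6, 2.8, 8.1, 0, 0, 0.3, 0],
)

```text
clock: 1.9
eef_pos: [448.4, -45.8, 200.1]
tool_rot: [-3.141, -0.0, 1.395]
force: [-0.6, 0.3, -0.0]
width: -0.1
gripper_force: 0.0
```

```bash
python3 -c "
from g import *
where();go((-80,-85),82)
grab('wrist','wrist');grab('top')
a=load('top');print(a['range_z'].shape)
c=a['image'][130:260,190:330]
cv2.imwrite('pics/crop2.png',cv2.cvtColor(cv2.resize(c,None,fx=4.5,fy=4.5,interpolation=cv2.INTER_CUBIC),cv2.COLOR_RGB2BGR))"
```

```text
t 1.9 case xy [-84.  -81.9] z 200.1 F [-0.6  0.3 -0. ] w -0.13309082504359981 rot [-3.141 -0.     1.395]
cm [-0.32  0.41 11.81] turn [-0.001 -0.     0.004]
(384, 512)
```

View pics/wrist.png

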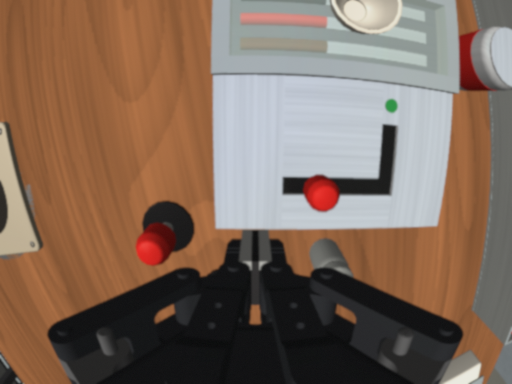

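The wrist view shows the knob at (321,192) in the long leg, the slot corner at about (386,187) and the green dot at (391,105). I'll check these against the estimate.

```bash
python3 -c "
from g import *
d=load('wrist');T=np.linalg.inv(d['world_to_cam']);f=192/np.tan(np.radians(float(d['vfov']))/2)
c=Ro.from_euler('z',P[2]).as_matrix()[:2,:2]
def w(u,v,z):
    x,y=u-d['cx'],v-d['cy'];r=np.hypot(x,y);t=r/f
    k=T[:3,:3]@np.array([x/r*np.sin(t),y/r*np.sin(t),np.cos(t)]);p=T[:3,3]+k*(z-T[2,3])/k[2]
    return (c.T@(p[:2]-P[:2])).round(1)
print('dot 48,-2:',w(391,105,66),'outer corner 57,-94:',w(391,194,66),'start end -59,-85',w(283,186,66),'lock end 48,-21:',w(390,125,66),'knob',w(321,192,100))"
```

```text
dot 48,-2: [50.5  0.1] outer corner 57,-94: [ 58.6 -90.7] start end -59,-85 [-55.7 -83.1] lock end 48,-21: [ 50.4 -19.9] knob [-25.9 -79.5]
```

Call:
step_arm(
  commands=[-0.2, 0.2, 4, 0, 0, 0, 0, -0.2, 0.2, 8, 0, 0, 0, 0, -0.2, 0.2, 10.5, 0, 0, 0, 0, -0.2, 0.2, 11.8, 0, 0, 0, 0, -0.2, 0.2, 11.8, 0, 0, 0, 0, -0.2, 1.2, 11.8, 0, 0, 0, 0, -0.2, 2.0, 11.8, 0, 0, 0, 0, -0.2, 2.5, 11.8, 0, 0, 0, 0, -0.2, 3.0, 11.8, 0, 0, 0, 0, -0.2, 3.5, 11.8, 0, 0, 0, 0],
)

```text
clock: 3.0
eef_pos: [482.4, -54.0, 82.6]
tool_rot: [-3.14, -0.0, 1.396]
force: [-2.8, 0.9, 2.7]
width: 0.2
gripper_force: 1.4
```

```bash
python3 -c "
from g import *
where()"
```

```text
t 3.0 case xy [-49.1 -83.8] z 82.6 F [-2.8  0.9  2.7] w 0.15013911494917612 rot [-3.14  -0.     1.396]
```

Call:
step_arm(
  commands=[0, 0.6, 0, 0, 0, 0, 0, 0, 1.2, 0, 0, 0, 0, 0, 0, 1.8, 0, 0, 0, 0, 0, 0, 2.4, 0, 0, 0, 0, 0, 0, 3.0, 0, 0, 0, 0, 0, 0, 3.6, 0, 0, 0, 0, 0, 0, 4.2, 0, 0, 0, 0, 0, 0, 4.8, 0, 0, 0, 0, 0, 0, 5.4, 0, 0, 0, 0, 0, 0, 6.0, 0, 0, 0, 0, 0],
)

```text
clock: 4.0
eef_pos: [542.4, -64.8, 82.3]
tool_rot: [-3.142, -0.0, 1.396]
force: [-1.7, 0.3, 0.5]
width: -0.0
gripper_force: 0.9
```

```bash
python3 -c "
from g import *
where();grab('wrist','wrist2')"
```

```text
t 4.0 case xy [ 11.9 -83.7] z 82.3 F [-1.7  0.3  0.5] w -0.009125937904162874 rot [-3.142 -0.     1.396]
```

View pics/wrist2.png

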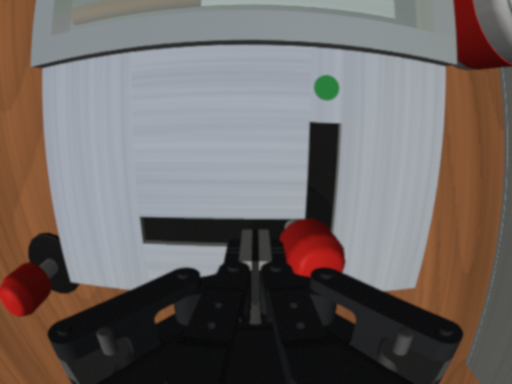

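The knob is moving with the fingers. Its neck is at about (293,225), just short of the corner column at (322,225). I'll push on in small steps until the force rises.

Call:
step_arm(
  commands=[0, 0.3, 0, 0, 0, 0, 0, 0, 0.6, 0, 0, 0, 0, 0, 0, 0.8, 0, 0, 0, 0, 0, 0, 1.0, 0, 0, 0, 0, 0],
)

```text
clock: 4.45
eef_pos: [551.8, -66.5, 82.3]
tool_rot: [-3.141, -0.0, 1.396]
force: [-2.1, 0.1, 1.5]
width: 0.0
gripper_force: 0.9
```

Call:
step_arm(
  commands=[0, 0.15, 0, 0, 0, 0, 0, 0, 0.3, 0, 0, 0, 0, 0],
)

```text
clock: 4.65
eef_pos: [554.8, -67.0, 82.3]
tool_rot: [-3.141, -0.0, 1.396]
force: [-1.8, 0.8, 1.7]
width: 0.3
gripper_force: 0.9
```

```bash
python3 -c "
from g import *
where();grab('wrist','wrist3')"
```

```text
t 4.65 case xy [ 24.4 -83.7] z 82.3 F [-1.8  0.8  1.7] w 0.31996698554365194 rot [-3.141 -0.     1.396]
```

View pics/wrist3.png

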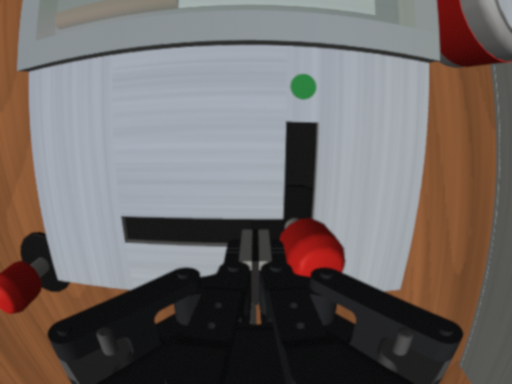

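The neck is at (293,223) and the leg's centre column is about 301, so roughly 5 mm remain.

Call:
step_arm(
  commands=[0, 0.15, 0, 0, 0, 0, 0, 0, 0.3, 0, 0, 0, 0, 0, 0, 0.3, 0, 0, 0, 0, 0],
)

```text
clock: 5.0
eef_pos: [557.7, -67.5, 82.3]
tool_rot: [-3.141, -0.0, 1.396]
force: [-1.7, 0.2, 1.6]
width: 0.3
gripper_force: 1.0
```

Call:
step_arm(
  commands=[0, 0.1, 0, 0, 0, 0, 0, 0, 0.2, 0, 0, 0, 0, 0, 0, 0.2, 0, 0, 0, 0, 0],
)

```text
clock: 5.3
eef_pos: [558.3, -67.6, 82.3]
tool_rot: [-3.139, -0.0, 1.396]
force: [-4.3, 1.3, 4.8]
width: 0.1
gripper_force: 3.1
```

Call:
step_arm(
  commands=[0, 0.1, 0, 0, 0, 0, 0, 0, 0.1, 0, 0, 0, 0, 0],
)

```text
clock: 5.5
eef_pos: [558.4, -67.6, 82.3]
tool_rot: [-3.137, -0.001, 1.396]
force: [-7.3, 1.1, 7.6]
width: -0.2
gripper_force: 4.0
```

Force rises without motion, so the knob is at the corner stop. I'll back off and go round to its right side.

Call:
step_arm(
  commands=[0, -1, 0, 0, 0, 0, 0, 0, -2.5, 0, 0, 0, 0, 0, -2, -2.5, 0, 0, 0, 0, 0, -4.2, -2.5, 0, 0, 0, 0, 0, -4.2, -2.5, 0, 0, 0, 0, 0, -4.2, -0.5, 0, 0, 0, 0, 0, -4.2, 1.2, 0, 0, 0, 0, 0, -4.2, 1.9, 0, 0, 0, 0, 0, -4.2, 1.9, 0, 0, 0, 0, 0],
)

```text
clock: 6.4
eef_pos: [573.1, -112.2, 82.2]
tool_rot: [3.14, -0.0, 1.397]
force: [-1.1, -0.1, 0.2]
width: 0.1
gripper_force: 0.0
```

```bash
python3 -c "
from g import *
where();grab('wrist','wrist4')"
```

```text
t 6.4 case xy [  50.5 -124.9] z 82.2 F [-1.1 -0.1  0.2] w 0.059477844577852934 rot [ 3.14  -0.     1.397]
```

View pics/wrist4.png

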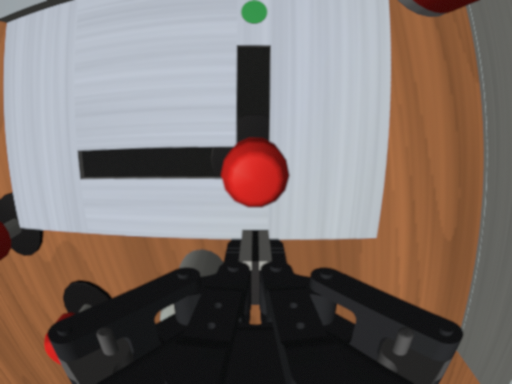

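The knob stands at the corner (255,172), straight ahead of the fingers. Now I'll push along the short leg.

Call:
step_arm(
  commands=[0.8, 0, 0, 0, 0, 0, 0, 1.4, 0, 0, 0, 0, 0, 0, 2.0, 0, 0, 0, 0, 0, 0, 2.6, 0, 0, 0, 0, 0, 0, 3.2, 0, 0, 0, 0, 0, 0, 3.8, 0, 0, 0, 0, 0, 0, 4.4, 0, 0, 0, 0, 0, 0, 5.0, 0, 0, 0, 0, 0, 0, 5.6, 0, 0, 0, 0, 0, 0, 6.2, 0, 0, 0, 0, 0, 0],
)

```text
clock: 7.45
eef_pos: [582.9, -51.2, 82.3]
tool_rot: [-3.142, -0.0, 1.396]
force: [-0.2, -0.5, -0.1]
width: 0.1
gripper_force: 0.6
```

Call:
step_arm(
  commands=[0.2, 0, 0, 0, 0, 0, 0, 0.4, 0, 0, 0, 0, 0, 0, 0.6, 0, 0, 0, 0, 0, 0, 0.6, 0, 0, 0, 0, 0, 0],
)

```text
clock: 7.85
eef_pos: [583.9, -45.6, 82.3]
tool_rot: [-3.142, -0.0, 1.396]
force: [-0.6, -0.5, -0.7]
width: -0.3
gripper_force: 0.3
```

Call:
step_arm(
  commands=[0.15, 0, 0, 0, 0, 0, 0, 0.3, 0, 0, 0, 0, 0, 0, 0.3, 0, 0, 0, 0, 0, 0],
)

```text
clock: 8.15
eef_pos: [584.4, -42.6, 82.3]
tool_rot: [-3.142, -0.0, 1.396]
force: [0.1, -0.8, -0.4]
width: 0.1
gripper_force: 0.4
```

Call:
step_arm(
  commands=[0.15, 0, 0, 0, 0, 0, 0, 0.3, 0, 0, 0, 0, 0, 0, 0.3, 0, 0, 0, 0, 0, 0],
)

```text
clock: 8.45
eef_pos: [585.0, -39.6, 82.3]
tool_rot: [-3.142, -0.0, 1.396]
force: [-0.4, -1.2, 0.6]
width: -0.2
gripper_force: 0.4
```

```bash
python3 -c "
from g import *
where();grab('wrist','wrist5')"
```

```text
t 8.45 case xy [ 49.3 -51.3] z 82.3 F [-0.4 -1.2  0.6] w -0.17390787397299992 rot [-3.142 -0.     1.396]
```

View pics/wrist5.png

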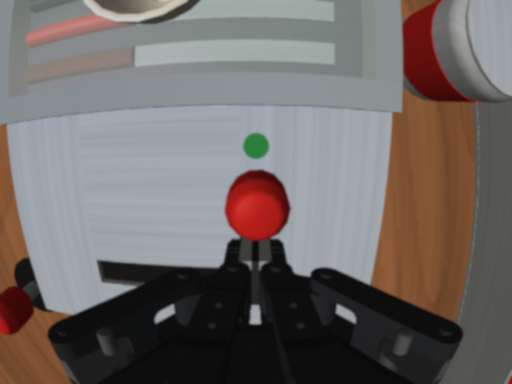

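The knob is at (258,205), near the end with the green dot at (256,145). I'll keep pressing gently until it meets the stop.

Call:
step_arm(
  commands=[0.1, 0, 0, 0, 0, 0, 0, 0.2, 0, 0, 0, 0, 0, 0, 0.2, 0, 0, 0, 0, 0, 0],
)

```text
clock: 8.8
eef_pos: [585.2, -39.1, 82.5]
tool_rot: [3.141, 0.001, 1.395]
force: [-1.4, -3.7, 3.8]
width: 0.1
gripper_force: 2.3
```

Call:
step_arm(
  commands=[0.1, 0, 0, 0, 0, 0, 0, 0.2, 0, 0, 0, 0, 0, 0, 0.2, 0, 0, 0, 0, 0, 0],
)

```text
clock: 9.1
eef_pos: [585.4, -38.7, 82.8]
tool_rot: [3.141, 0.003, 1.394]
force: [-2.7, -7.4, 4.8]
width: -0.4
gripper_force: 3.8
```

Call:
step_arm(
  commands=[0.1, 0, 0, 0, 0, 0, 0, 0.2, 0, 0, 0, 0, 0, 0, 0.2, 0, 0, 0, 0, 0, 0],
)

```text
clock: 9.4
eef_pos: [585.5, -38.4, 83.0]
tool_rot: [3.141, 0.005, 1.393]
force: [-3.7, -9.8, 6.3]
width: 0.5
gripper_force: 5.3
```

At the stop: the force is rising and the motion has ended. I'll retreat and lift, then check.

Call:
step_arm(
  commands=[-1, 0, 0, 0, 0, 0, 0, -3, 0, 0, 0, 0, 0, 0, -5, 0, -1, 0, 0, 0, 0, -6, 0, -5, 0, 0, 0, 0, -6, 0, -9, 0, 0, 0, 0, -6, 0, -12, 0, 0, 0, 0, -6, 0, -12, 0, 0, 0, 0, -6, 0, -12, 0, 0, 0, 0],
)

```text
clock: 10.2
eef_pos: [575.8, -91.7, 202.5]
tool_rot: [3.141, -0.002, 1.397]
force: [-0.4, 0.2, -0.7]
width: -0.1
gripper_force: 0.0
```

```bash
python3 -c "
from g import *
where();grab('wrist','wrist6')"
```

```text
t 10.2 case xy [  49.6 -104.2] z 202.5 F [-0.4  0.2 -0.7] w -0.12742324358576915 rot [ 3.141e+00 -2.000e-03  1.397e+00]
```

View pics/wrist6.png

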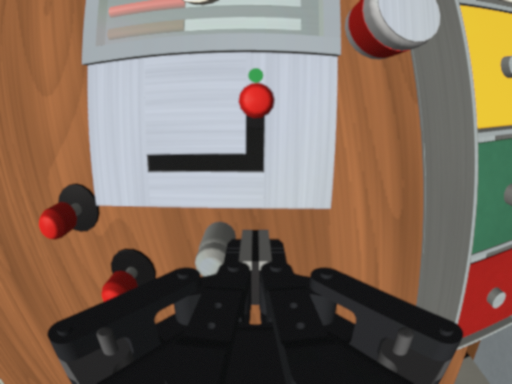

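The knob stands at the closed end at (256,100), next to the green dot at (256,75). The slot behind it is empty, the bystanders are in place and the gripper is clear.

```bash
python3 -c "
from h import *
print(ctrl.finish_job())"
```

```text
the job is handed in; nothing more can be done
None
```

The steriliser is locked: the red knob went round the corner to the stop beside the green mark, the bystanders I could see stayed put, and the arm finished clear; the job is handed in, but no verdict came back.

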